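Clamp the reading lamp into the campervan counter socket and brighten it

TASK

Take the reading lamp (the post with the long bar head) from the rack and lower its shank, without dropping it, fully home in the counter socket's collet with the lamp's head hanging over the chopping board; then push the nut's lever clockwise, seen from above, until the collet grips the shank firmly. Then brighten the lamp: tilt the spring-centred toggle of the dimmer box over to the large-dot side, hold it there for about a second and let it spring back. Leave the other two posts in the rack, and the drawer and everything else on the counter where they are.

Things in the scene. Friction and masses are not known exactly. Their poses are not given: they have to be found in the camera images.
- lamp_grip (a point): Reading lamp, loose, 136-221 g, upright: round steel stem 12 mm thick and 150 mm long (its lower part the shank), under a level aluminium bar head 24 mm wide, 22 tall, from 25 mm behind to 105 mm ahead of the stem. This point: mid-height of the head on the stem's axis, the place to grip. z up the stem, x along the head's long side, y across. Starts in any of the rack's holes, may lean 4 degrees.
- lamp_foot (a point): Centre of the lower end of the lamp's shank, 161 mm below lamp_grip, same axes. The end is bevelled from 12 to 7 mm over its last 4 mm.
- lamp_lens (a point): Underside of the lamp's head, where it gives its light: 85 mm ahead of the stem's axis along x, 150 mm above the foot.
- rack: Wooden block, 250 mm (its x) by 80 mm (its y) by 55 mm high, fixed to the counter on the left or on the right; origin under its centre. Three upright holes 14 mm in diameter, 45 mm deep, at x = -75, 0 and +75 mm, holding the lamp, the fan and the towel hook in any order; their heads stand across the block, roughly along its y.
- fan_head (a point): Centre of the head of the fan post, to be left in the rack: the same shank, with an upright round disc head 72 mm in diameter (in its x, z plane) and 30 mm thick, 156 mm above its foot.
- towelhook_top (a point): Ball (20 mm) on top of the towel-hook post, to be left in the rack: the same shank, 180 mm from foot to this point, two upturned wire hooks reaching 40 mm along its x and -x at 140 to 160 mm above the foot.
- socket: Counter socket, fixed, aluminium: flange 76 mm wide, 10 thick, and on it a bored post 42 mm wide up to 46 mm above the counter. Origin on the counter on the bore's axis, z up. Steel nut 48 mm wide, 42-64 mm above the counter, with four brass collet jaws in it, 44-69 mm above the counter. Bore 14 mm wide. The board lies on its +x side, the nut's lever swings on its -x side.
- socket_floor (a point): Floor of the bore, on its axis, 10 mm above the counter: the shank's foot rests here when fully home, 58 mm below the mouth.
- socket_mouth (a point): Centre of the collet's mouth, on top of the jaws, 68.5 mm above the counter. The jaws' tops flare to 24 mm; below, they stand 15 mm apart at nut 0 and 14 mm at nut 0.35.
- nut (a joint): Angle of the collet nut, rad: 0 slack, growing clockwise seen from above, stop at 2.4; starts at 0 to 0.35. The jaws close 1.4 mm in radius per rad and meet the 12 mm shank at about 1.1; then the nut gets stiffer and the grip grows, firm from about 1.6. Its thread rubs (0.2 N m) and it stays where it is left. Pushed 65 mm from the axis, the lever takes about 3 N while slack and 4-6 N when gripping.
- nut_ball (a point): Centre of the black ball (18 mm) that ends the nut's lever, 87 mm from the socket's axis, 54 mm above the counter. The lever is a level steel rod 8 mm thick from nut to ball, its axis 51-54 mm above the counter. From above it points -125 degrees from the socket's x at nut 0 and swings clockwise from there, past the robot's side, then to the left.
- board: Small wooden chopping board, fixed, 120 mm (its x) by 150 mm (its y) by 14 mm thick, origin under its centre; beside the socket.
- dimmer: Dimmer box, fixed, 60 mm (its x) by 96 mm (its y) by 26 mm high, origin under its centre, on the side of the counter where the rack is not. The large raised dot (18 mm) is at the +y end of its top, the small dot (7 mm) at the -y end, the toggle in the middle.
- big_dot (a point): Centre of the large raised dot on the dimmer box, 29 mm from the toggle.
- jog (a joint): Tilt of the toggle, rad: 0 centred, positive towards the large dot, stops at +0.4 and -0.4. A spring recentres it; at its tip it takes about 2 N to tilt fully. It counts as tilted over beyond 0.25.
- jog_tip (a point): Near the top of the toggle, a round steel bat 12 mm thick at the top and 8 mm at the foot, pivoting 26 mm above the counter, top 70 mm above it; this point is 40 mm above the pivot.
- vase: Slim white ceramic vase, 62 mm wide, 190 mm tall, origin under its centre; bystander.
- tin: Steel tea tin, 75 mm wide, 115 mm tall, origin under its centre; bystander.
- mugtree: Black plastic mug tree, base 120 mm wide, 310 mm tall, four arms reaching 62 mm from the axis, origin under its centre; bystander.
- mug: White mug, 80 mm wide, 88 mm tall, handle on its +y side, origin under its centre; bystander.
- shaker: Glass salt shaker with steel cap, 42 mm wide, 72 mm tall, standing on the chopping board, origin under its centre; bystander.
- ladle: Steel soup ladle lying at the left, bowl 84 mm wide and 32 mm tall, origin under the bowl, handle to its -x, 300 mm long, up to 47 mm high; bystander.
- unit_drawer0_handle (a point): Knob of the white drawer in the low unit at the back (110 mm high, 340 mm wide); the drawer stands 30 to 60 mm open and is to be left so.
Things that resemble listed ones, but are neither listed nor needed, are in the scene too. Leave any brown look-alike of the part that bears lamp_grip alone.

How it is judged:
On the way, in this order (a step that is already met when the one before it is completed fails the run):
1. the lamp's shank stands fully home in the collet, with the nut still slack (z of lamp_foot in the frame of socket below 0.0135 m and horizontal distance between lamp_foot and socket_floor below 0.004 m and angle between lamp_grip's own z axis and vertical below 0.1 rad and value of joint nut below 0.9 rad), for 0.2 s.
2. the nut is tightened until the collet grips the shank firmly (z of lamp_foot in the frame of socket below 0.0135 m and horizontal distance between lamp_foot and socket_floor below 0.004 m and angle between lamp_grip's own z axis and vertical below 0.1 rad and value of joint nut above 1.2 rad and contact force between socket and lamp above 40 N), for 0.3 s.
3. the toggle is held over to the large-dot side (value of joint jog above 0.25 rad), for 0.5 s.
At the end, for the whole second after the job is handed in: Lamp at rest, foot within 3.5 mm of the bore floor and 4 mm of its axis, upright within 0.10 rad, lens point above the board; nut beyond 1.2 rad and the collet gripping the shank with over 40 N in all; toggle centred within 0.08 rad (all of step 2 and x of lamp_lens in the frame of board between -0.06 and 0.06 m and y of lamp_lens in the frame of board between -0.075 and 0.075 m and value of joint jog between -0.08 and 0.08 rad and linear speed of lamp below 0.02 m/s); the robot touches nothing.
It fails at once if a bystander (vase, tea tin, mug tree, mug, salt shaker, ladle) is knocked over or shifted by more than 30 mm (distance of any of vase, tin, mugtree, mug, shaker, ladle from where it was at the start of the episode above 0.03 m or angle between any of vase, tin, mugtree, mug, shaker's own z axis and vertical above 0.5 rad).
It fails at once if the fan or the towel hook is lifted or pushed out of its place in the rack (more than 30 mm) (distance of any of fan_head, towelhook_top from where it was at the start of the episode above 0.03 m).
It fails at once if the drawer is pushed or pulled by more than 15 mm (distance of unit_drawer0_handle from where it was at the start of the episode above 0.015 m).
It fails at once if the lamp is dropped into the collet (falls faster than 0.5 m/s out of the fingers) (linear speed of lamp above 0.5 m/s and horizontal distance between lamp_foot and socket_floor below 0.015 m and not (contact force between the fingers and lamp above 0.3 N)).
It also fails if it takes over 72 s, if anything falls off the work surface, if the arm or the gripper's body presses on something with over 40 N, if the wrist force passes 120 N, or if a joint passes its speed limit or range.

ROBOT

A 6-joint arm with a two-finger parallel gripper is mounted at the origin on the work surface. World frame = base frame: x ahead of the robot, y to its left, z up, the work surface at z = 0. Lengths are in m, angles in rad, forces in N, time in s.
With the tool pointing down it reaches from about 0.375 to 0.9 m from the base axis. Payload 3.1 kg.
Tool frame: the origin (TCP) lies at the very end of the fingers, on their centre line; the grasp point (between the pads) lies 19 mm behind it (manip.pinch_z is the distance from the TCP to the grasp point, in m); z points along the fingers, y is the line along which they close (so a half turn about z gives the same grasp; the last joint's range is limited). The gripper opens to 85 mm and grips with 20 to 120 N. Pads are 22 mm wide; open, the fingers measure 114 mm over their backs; the gripper's body (76 mm by 85 mm) begins 54 mm behind the grasp point. The pads swing forward as they close: fully open they stand 13 mm farther back than shut.
Start: joints at [1.058, 0.527, 1.433, -0, 1.181, -0.178], TCP at [0.205, 0.59, 0.231] pointing down, gripper open.
Joint ranges: [-3.08, 3.08], [-0.75, 2.2], [0.22, 2.44], [-1.43, 4.57], [0, 2.65], [-2.85, 2.85]. Speed limits (rad/s): [2.79, 2.79, 3.14, 3.14, 3.14, 3.14].

INTERFACE

Orientations are given as a unit quaternion [x, y, z, w].
In Python, from station import manip gives the robot as it stands.
- The arm moves only by the tool servo_tool, never from a script. Its argument "commands" is one flat list of numbers, 7 for each row, row after row: the shift along the tool's x, y, z each as a share of 500 mm, from -1 to 1, then the turn, a rotation vector about the tool's x, y, z each as a share of 360 degrees, from -1 to 1, then the opening, from -1 (shut) to 1 (fully open). In form: [dx, dy, dz, rx, ry, rz, claw, dx, dy, dz, rx, ry, rz, claw, ...]. A call has 1 to 12 rows; each row shifts and turns the commanded pose from where the row before left it, along the tool's axes as they then stand; what a row does not reach is not made up. A row lasts 1/12 s, in which the tool goes at most 41.7 mm and 7.16 degrees, less where a joint would pass 70% of its speed; a pose out of reach is approached as far as the arm can. A call with a number of a shift or a turn outside -1 to 1 is refused whole. A call with a gripper value outside its range is refused whole. The fingers move at their own pace and stop on an object; "force" is the grip in N (left out, the last holds). Time passes only in rows, so rows that do not move let the fingers close. It gives the time, the measured TCP pose, the force, the opening and the grip force at its end, in the units of the state.
- manip.sense(): the state, without advancing time (a new reading comes with each control period).
- manip.snapshot(name): name is "scene" or "top" or "wrist"; returns a dict with "img" (400x640x3 uint8, red, green, blue), "mtx" (3x3 intrinsics, pixels), "world_to_cam" (4x4, takes a point from world to camera coordinates). Camera axes: x right, y up, looking along -z (the intrinsics and any distortion apply to the point x, -y, -z); pixel columns grow to the right and rows downward; lengths in m; the calibration is good to about 2 mm. A picture is of the moment at which its call begins. There is no depth.
- manip.sign_off(): hands the job in; it is judged then, once.
Trained networks look in a picture, given as the dict that the camera call returned (one of the last four; its "shot" number tells which), for a name from the list of things; names that differ only in an ending like _2 or _b are one class to them, and where a whole thing is asked for, a point or a joint stands for the part that bears it (a point fixed in the world has none). Each returns a list of dicts, best first, with "conf" (0 to 1); they miss things now and then, are a little off and sometimes report something else, mostly with a low value. They report only what shows in the picture. A call takes as long as a camera call. They do not tell look-alikes from the thing itself.
- manip.look_for(picture, query): "box" ([left, top, width, height] in pixels, round what is visible of it).
- manip.silhouettes(picture, query): "pixels" (400x640 bool, what is visible of it) and "box" ([left, top, width, height] in pixels, round what is visible of it).
The state is a dict: "t": time; "q": joint angles; "qd": joint speeds; "tau": joint torques, N m; "tcp_pos": TCP position; "tool_rot": TCP orientation; "force": force on the tool from outside, world axes, zero at the start; "ft_torque": the same for the moment, N m; "finger_gap": opening from 0.0 (shut) to 1.0 (fully open); "gripper_force": force on a finger pad.
Only numpy, scipy, OpenCV 4.12 (cv2) and the standard library are available. Lean on these libraries where they do the work, as an engineer would, in place of code of your own. Each camera call takes 0.05 s, during which the arm holds its last target. There are 200 camera calls.

## Working session

There is one attempt and no reset: what is moved stays moved. The work goes in short steps, Python scripts to look and compute and a tool call to move; the robot and the scene stay as the last step left them, time stands still between calls to the robot, and variables do not carry over. Pictures are saved under pics/ and viewed, at most 10 in all, crops included, and the job is handed in when it is done.

Besides the shell and the picture viewer there is one more tool, called after ">>>" as name(argument=value, ...) on one line, values as JSON. servo_tool: Moves the arm, as the interface text tells. Its arguments: {"type":"object","properties":{"commands":{"type":"array"},"force":{"type":"number"}},"required":["commands"]}

```bash
mkdir -p pics; ls; cat > h.py <<'E'
import numpy as np, cv2
from station import manip
def save(s,n): cv2.imwrite(f'pics/{n}.png', s['img'][:,:,::-1])
def proj(s,P):
    P=np.atleast_2d(P); c=(s['world_to_cam']@np.c_[P,np.ones(len(P))].T)[:3]
    u=s['mtx']@np.array([c[0],-c[1],-c[2]]); return (u[:2]/u[2]).T
def ray(s,uv):
    d=np.linalg.inv(s['mtx'])@np.array([uv[0],uv[1],1.]); d=np.array([d[0],-d[1],-d[2]])
    R=s['world_to_cam'][:3,:3]; t=s['world_to_cam'][:3,3]
    return -R.T@t, R.T@d
def at_z(s,uv,z):
    o,d=ray(s,uv); return o+d*(z-o[2])/d[2]
def tri(s1,p1,s2,p2):
    o,d=ray(s1,p1);o2,d2=ray(s2,p2); A=np.c_[d,-d2]; k=np.linalg.lstsq(A,o2-o,rcond=None)[0]
    a=o+k[0]*d;b=o2+k[1]*d2; return (a+b)/2,np.linalg.norm(a-b)
E
python3 - <<'E'
from h import *
a=manip.snapshot("scene");b=manip.snapshot("top")
save(a,'scene');save(b,'top')
for n in ['lamp_grip','fan_head','towelhook_top','rack','socket','nut_ball','board','dimmer','big_dot','jog_tip']:
  for s,l in((a,'scene'),(b,'top')):
    print(n,l,[(np.round(r['box']).astype(int).tolist(),round(r['conf'],2)) for r in manip.look_for(s,n)[:3]])
np.savez('c.npz',a=a['img'],b=b['img'],am=a['mtx'],bm=b['mtx'],aw=a['world_to_cam'],bw=b['world_to_cam'])
E
```

```text
pics
lamp_grip scene [([393, 161, 35, 54], 0.68), ([368, 170, 3, -4], 0.48)]
lamp_grip top [([222, 185, 37, 21], 0.79), ([223, 253, 47, 34], 0.58)]
fan_head scene [([370, 157, 29, 43], 0.94), ([394, 163, 33, 50], 0.68)]
fan_head top [([245, 207, 20, 7], 0.52)]
towelhook_top scene [([410, 186, 17, 43], 0.58), ([267, 300, 145, 58], 0.26)]
towelhook_top top []
rack scene [([358, 186, 75, 69], 0.74)]
rack top [([237, 158, 35, 71], 0.89), ([245, 206, 21, 9], 0.48)]
socket scene [([272, 240, 44, 35], 0.91)]
socket top [([332, 163, 30, 21], 0.7)]
nut_ball scene [([270, 241, 46, 20], 0.8)]
nut_ball top [([334, 161, 22, 26], 0.53)]
board scene [([289, 266, 71, 59], 0.62)]
board top []
dimmer scene [([178, 250, 42, 31], 0.59), ([392, 164, 37, 48], 0.26)]
dimmer top [([402, 182, 24, 17], 0.59)]
big_dot scene [([180, 252, 38, 29], 0.67)]
big_dot top [([403, 182, 27, 15], 0.79), ([295, 92, 87, 26], 0.36)]
jog_tip scene [([200, 251, -1, 8], 0.54)]
jog_tip top []
```

View pics/scene.png

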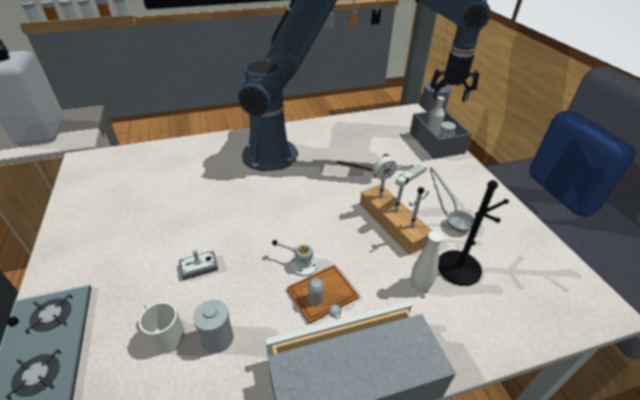

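View pics/top.png

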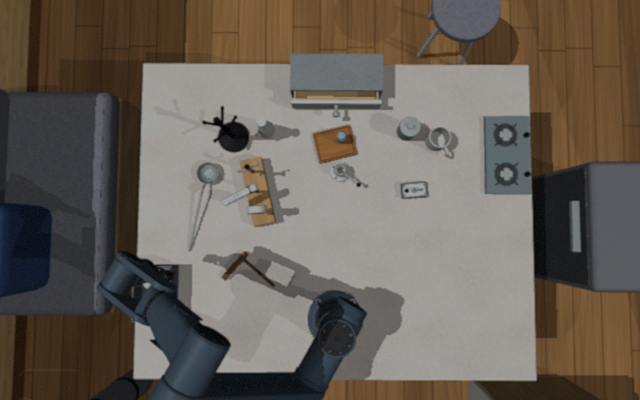

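```bash
python3 - <<'E'
import cv2,numpy as np
c=np.load('c.npz')
a=c['a'][150:350,160:440,::-1]; b=c['b'][140:240,210:440,::-1]
A=cv2.resize(a,(480,343),interpolation=3); A=cv2.resize(a,(800,571),interpolation=3)
cv2.imwrite('pics/sc_crop.png',A)
cv2.imwrite('pics/top_crop.png',cv2.resize(b,(805-5,348),interpolation=3))
for k in('aw','bw'):
  R=c[k]; print(np.round(-R[:3,:3].T@R[:3,3],3))
print(c['am'],c['bm'])
E
```

```text
[ 1.215 -0.19   0.844]
[0.334 0.031 1.892]
[[383.88608157   0.         315.07144707]
 [  0.         383.88608157 198.09602523]
 [  0.           0.           1.        ]] [[497.66024046   0.         326.86212091]
 [  0.         497.66024046 193.71369057]
 [  0.           0.           1.        ]]
```

View pics/sc_crop.png

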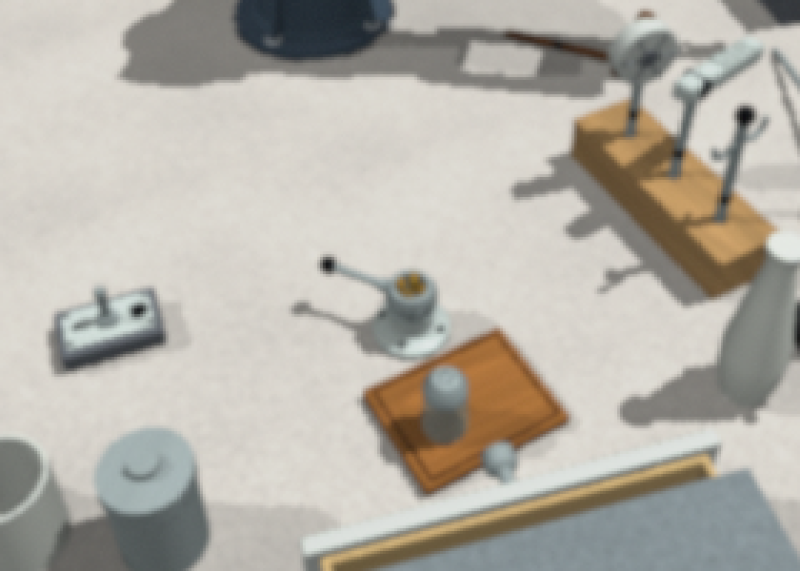

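View pics/top_crop.png

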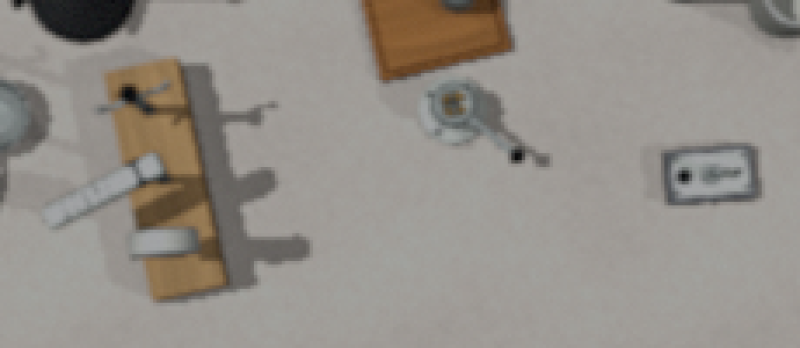

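The lamp is the centre post of the rack: a pale bar head at top px (225–255, 187–201), scene px (400–425, 167–180). The brown T-bar lying at top (250,265) is the look-alike, so I leave it alone. The fan stands at top (258,210) and the hook at (247,168). The socket is at top (341,170), its lever pointing right and back to the ball at (359,185). The dimmer is at (415,191).

```bash
python3 - <<'E'
from h import *
c=np.load('c.npz')
a=dict(mtx=c['am'],world_to_cam=c['aw']);b=dict(mtx=c['bm'],world_to_cam=c['bw'])
T=lambda x,y:(210+x/3.478,140+y/3.478); S=lambda x,y:(160+x/2.857,150+y/2.857)
f=lambda v:np.round(v,3)
print('rack corners',[f(at_z(b,T(*p),.055)[:2]) for p in((107,73),(180,60),(228,287),(155,300))])
for n,p,q,z in [('mouth',(455,103),(411,283),.0685),('ball',(517,155),(328,264),.054),('headnear',(150,168),(685,85),.182),('headfar',(52,213),(757,45),.182),('fan',(165,240),(640,45),.166),('hookball',(129,95),(745,115),.19),('dot',(684,176),(138,310),.03),('toggle',(708,174),(100,292),.068)]:
  t,e=tri(b,T(*p),a,S(*q)); print(n,f(at_z(b,T(*p),z)[:2]),f(at_z(a,S(*q),z)[:2]),f(t),round(e,4))
print('stem at rack top',f(at_z(a,S(676,175),.055)),'stem bottom of head',f(at_z(a,S(687,97),.16)))
print('board',[f(at_z(a,S(*p),.014)[:2]) for p in((365,397),(498,332),(568,417),(430,492))])
print(manip.sense())
from scipy.spatial.transform import Rotation as R
print(R.from_quat(manip.sense()['tool_rot']).as_matrix().round(3))
E
```

```text
rack corners [array([0.581, 0.352]), array([0.595, 0.274]), array([0.353, 0.22 ]), array([0.339, 0.297])]
mouth [ 0.549 -0.02 ] [ 0.555 -0.014] [ 0.55  -0.016  0.064] 0.007
ball [ 0.495 -0.086] [ 0.497 -0.081] [ 0.496 -0.084  0.053] 0.0053
headnear [0.469 0.286] [0.48  0.285] [0.471 0.289 0.174] 0.004
headfar [0.424 0.382] [0.441 0.385] [0.427 0.389 0.172] 0.0107
fan [0.399 0.272] [0.388 0.281] [0.399 0.273 0.175] 0.0042
hookball [0.541 0.306] [0.546 0.313] [0.543 0.31  0.188] 0.008
dot [ 0.475 -0.268] [ 0.483 -0.264] [ 0.476 -0.267  0.023] 0.0043
toggle [ 0.475 -0.287] [ 0.485 -0.293] [ 0.475 -0.292  0.057] 0.0046
stem at rack top [0.476 0.298 0.055] stem bottom of head [0.474 0.294 0.16 ]
board [array([ 0.629, -0.078]), array([0.592, 0.062]), array([0.7  , 0.091]), array([ 0.737, -0.048])]
{'t': 1.1, 'q': array([ 1.05748917e+00,  5.27484328e-01,  1.43269277e+00, -1.30284992e-05,
        1.18141260e+00, -1.78514594e-01]), 'qd': array([ 0.00099819,  0.00019386,  0.00069025,  0.00149178, -0.00093762,
       -0.0017988 ]), 'tau': array([ 1.06965985e-03, -4.42317474e+01, -1.78427517e+01, -1.06794519e-04,
        7.30455031e-04, -2.52567077e-06]), 'tcp_pos': array([0.20533134, 0.59028475, 0.23132234]), 'tool_rot': array([ 1.66613153e-01,  9.86022341e-01, -6.53006931e-07,  6.17072324e-06]), 'force': array([0.34039183, 0.4571981 , 0.22759384]), 'ft_torque': array([0.01630611, 0.01009694, 0.04179176]), 'gripper_force': 0.0, 'finger_gap': 0.9982653493820424}
[[-0.944  0.329  0.   ]
 [ 0.329  0.944 -0.   ]
 [-0.     0.    -1.   ]]
```

>>> servo_tool(commands=[-0.0575,-0.0328,-0.0167,0,0,0,0,-0.0575,-0.0328,-0.0167,0,0,0,0,-0.0575,-0.0328,-0.0167,0,0,0,0,-0.0575,-0.0328,-0.0167,0,0,0,0,-0.0575,-0.0328,-0.0167,0,0,0,0,-0.0575,-0.0328,-0.0167,0,0,0,0,-0.0575,-0.0328,-0.0167,0,0,0,0,-0.0575,-0.0328,-0.0167,0,0,0,0,-0.0575,-0.0328,-0.0167,0,0,0,0,-0.0575,-0.0328,-0.0167,0,0,0,0,-0.0575,-0.0328,-0.0167,0,0,0,0,-0.0575,-0.0328,-0.0167,0,0,0,0])

```text
t: 2.1
tcp_pos: [0.4673, 0.2896, 0.3321]
tool_rot: [0.167, 0.986, 0.0, 0.0]
force: [0.1, 0.2, -0.8]
finger_gap: 0.501
gripper_force: 0.0
```

>>> servo_tool(commands=[0,0,0,0,0,0.0183,0,0,0,0,0,0,0.0183,0,0,0,0,0,0,0.0183,0,0,0,0,0,0,0.0183,0,0,0,0,0,0,0.0183,0,0,0,0,0,0,0.0183,0,0,0,0,0,0,0.0183,0,0,0,0,0,0,0,0,0,0,0,0,0,0,0])

```text
t: 2.85
tcp_pos: [0.4665, 0.291, 0.3316]
tool_rot: [0.538, 0.843, 0.0, 0.0]
force: [-0.3, 0.4, 0.5]
finger_gap: 0.5
gripper_force: 0.0
```

```bash
python3 - <<'E'
from h import *
s=manip.sense(); print(s['t'],s['tcp_pos'],s['finger_gap'])
w=manip.snapshot("wrist"); save(w,'w1')
R=w['world_to_cam']; print((-R[:3,:3].T@R[:3,3]).round(3), R[:3,:3].round(2),w['mtx'][0,0])
r=manip.silhouettes(w,'lamp_grip'); print([(np.round(x['box']),x['conf'],x['pixels'].sum()) for x in r])
np.savez('w1.npz',img=w['img'],mtx=w['mtx'],world_to_cam=R)
E
```

```text
2.85 [0.46647692 0.2910259  0.33156456] 0.499633192641647
[0.433 0.363 0.473] [[ 0.91  0.42  0.  ]
 [-0.4   0.86 -0.31]
 [-0.13  0.28  0.95]] 309.06075840235354
[(array([ 78.,   0., 112.,  97.]), 0.95, np.int64(2293)), (array([306.,  62.,  31., 140.]), 0.6, np.int64(3544))]
```

View pics/w1.png

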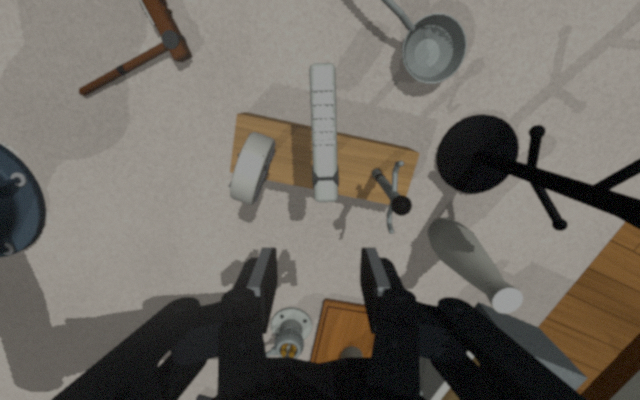

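The wrist picture shows the lamp head from its far end at (322,65) to its near end at (326,200). The fan is at (254,168), the hook ball at (400,205), and the socket at (290,345).

```bash
python3 - <<'E'
from h import *
c=np.load('w1.npz'); w={k:c[k] for k in c}
g=cv2.cvtColor(w['img'],cv2.COLOR_RGB2GRAY).astype(int)
for r in (70,90,110,130,150,165,175,185,192): 
  row=g[r,300:350]; d=np.diff(row); print(r,300+d[:25].argmax()+.5,300+25+d[25:].argmin()+.5, end=' | ')
print(); print(g[56:74,322],g[176:212,326])
f=lambda v:np.round(v,4)
n=at_z(w,(326,200.5),.182);fa=at_z(w,(322,64.5),.182)
print('near',f(n),'far',f(fa),np.linalg.norm(n-fa),np.degrees(np.arctan2(*(fa-n)[1::-1])))
u=(fa-n)/np.linalg.norm(fa-n); print('stem',f(n+.025*u), 'width',np.linalg.norm(at_z(w,(310,110),.182)-at_z(w,(335,110),.182)))
print('rack corners',[f(at_z(w,p,.055)[:2]) for p in((238,114),(417,150))])
print('mouth',f(at_z(w,(290,350),.0685)))
p=np.array([n+.025*u]); print(proj(w,p))
E
```

```text
70 310.5 333.5 | 90 311.5 333.5 | 110 312.5 332.5 | 130 312.5 334.5 | 150 313.5 334.5 | 165 313.5 335.5 | 175 316.5 333.5 | 185 314.5 336.5 | 192 314.5 335.5 | 
[150 148 149 150 148 148 144 138 141 148 153 154 157 156 156 155 154 155] [127  94  69  83 115 143 152 152 156 153 154 152 154 155 152 155 156 154
 156 153 156 151 151 143 136 125 132 138 141 146 143 143 141 142 142 144]
near [0.4803 0.2796 0.182 ] far [0.4242 0.3902 0.182 ] 0.12406029107942185 116.9097180818937
stem [0.469  0.3019 0.182 ] width 0.022612445673262545
rack corners [array([0.3461, 0.3024]), array([0.5818, 0.3599])]
mouth [ 0.5553 -0.0104  0.0685]
[[325.27718487 175.92428555]]
```

>>> servo_tool(commands=[0,0,0,0,0,-0.0055,0,0.0128,0.0144,0,0,0,0,0,0,0,0.05,0,0,0,0,0,0,0.05,0,0,0,0,0,0,0.05,0,0,0,0,0,0,0.05,0,0,0,0,0,0,0.05,0,0,0,0,0,0,0.05,0,0,0,0,0,0,0.03,0,0,0,0,0,0,0.027,0,0,0,0,0,0,0,0,0,0,0,0,0,0,0,0,0,0], force=30)

```text
t: 3.95
tcp_pos: [0.4701, 0.3004, 0.1524]
tool_rot: [0.525, 0.851, -0.0, -0.0]
force: [-0.7, -0.7, 0.2]
finger_gap: 0.498
gripper_force: 0.0
```

```bash
python3 - <<'E'
from h import *
w=manip.snapshot("wrist"); save(w,'w2')
E
```

```text
(no output)
```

View pics/w2.png

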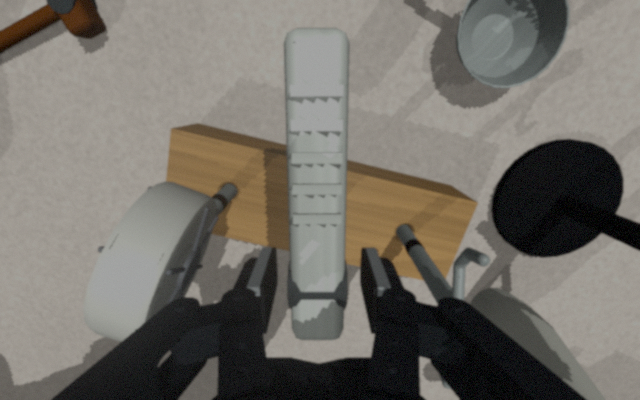

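The pads straddle the head: the pads are at x 262 and 378, the head spans 290–345, and its near end is at y 337. Closing on it, then lifting.

>>> servo_tool(commands=[0,0,0,0,0,0,-1,0,0,0,0,0,0,-1,0,0,0,0,0,0,-1,0,0,0,0,0,0,-1,0,0,0,0,0,0,-1,0,0,0,0,0,0,-1,0,0,0,0,0,0,-1,0,0,0,0,0,0,-1,0,0,0,0,0,0,-1], force=70)

```text
t: 4.75
tcp_pos: [0.4706, 0.3003, 0.1543]
tool_rot: [0.525, 0.851, 0.001, 0.001]
force: [-1.1, -0.5, 6.4]
finger_gap: 0.27
gripper_force: 69.2
```

>>> servo_tool(commands=[0,0,-0.01,0,0,0,-1,0,0,-0.02,0,0,0,-1,0,0,-0.03,0,0,0,-1,0,0,-0.03,0,0,0,-1,0,0,-0.03,0,0,0,-1,0,0,-0.04,0,0,0,-1,0,0,-0.04,0,0,0,-1,0,0,-0.04,0,0,0,-1,0,0,-0.02,0,0,0,-1,0,0,0,0,0,0,-1,0,0,0,0,0,0,-1])

```text
t: 5.67
tcp_pos: [0.4698, 0.2999, 0.2831]
tool_rot: [0.525, 0.851, 0.0, 0.0]
force: [-0.7, -1.0, -2.7]
finger_gap: 0.267
gripper_force: 69.4
```

>>> servo_tool(commands=[-0.032,-0.007,0,0,0,0,-1,-0.0639,-0.0142,0,0,0,0,-1,-0.0639,-0.0142,0,0,0,0,-1,-0.0639,-0.0142,0,0,0,0,-1,-0.0639,-0.0142,0,0,0,0,-1,-0.0639,-0.0142,0,0,0,0,-1,-0.0639,-0.0142,0,0,0,0,-1,-0.0639,-0.0142,0,0,0,0,-1,-0.0639,-0.0142,0,0,0,0,-1,-0.0639,-0.0142,0,0,0,0,-1,-0.032,-0.0072,0,0,0,0,-1])

```text
t: 6.58
tcp_pos: [0.5501, -0.021, 0.2811]
tool_rot: [0.526, 0.851, -0.001, -0.001]
force: [1.0, 0.2, -1.9]
finger_gap: 0.269
gripper_force: 69.2
```

>>> servo_tool(commands=[0,0,0,0,0,0.01,-1,0,0,0,0,0,0.0191,-1,0,0,0,0,0,0.0191,-1,0,0,0,0,0,0.0191,-1,0,0,0,0,0,0.0191,-1,0,0,0,0,0,0.0191,-1,0,0,0,0,0,0.0191,-1,0,0,0,0,0,0.0191,-1,0,0,0,0,0,0.0191,-1,0,0,0,0,0,0.0191,-1])

```text
t: 7.42
tcp_pos: [0.5488, -0.0172, 0.2809]
tool_rot: [0.903, 0.429, -0.002, -0.001]
force: [0.5, -0.0, -2.1]
finger_gap: 0.27
gripper_force: 69.3
```

>>> servo_tool(commands=[0,0,0,0,0,0.0191,-1,0,0,0,0,0,0.0191,-1,0,0,0,0,0,0.0191,-1,0,0,0,0,0,0.0191,-1,0,0,0,0,0,0.0191,-1,0,0,0,0,0,0.009,-1,0,0,0,0,0,0,-1,0,0,0,0,0,0,-1,0,0,0,0,0,0,-1])

```text
t: 8.17
tcp_pos: [0.5495, -0.0173, 0.282]
tool_rot: [0.993, 0.119, -0.001, -0.0]
force: [0.8, 0.2, -2.4]
finger_gap: 0.269
gripper_force: 69.3
```

```bash
python3 - <<'E'
from h import *
d={}
ims=[]
for n in('scene','top','wrist'):
  s=manip.snapshot(n)
  for k in('img','mtx','world_to_cam'): d[n+k]=s[k]
np.savez('p3.npz',**d)
A=cv2.resize(d['sceneimg'][150:300,240:390,::-1],(600,600),interpolation=2)
B=cv2.resize(d['topimg'][110:210,310:360,::-1],(200,400),interpolation=2)
B=cv2.copyMakeBorder(B,0,200,0,0,0)
cv2.imwrite('pics/p3.png',np.hstack([A,B]))
s=manip.sense(); print(s['tcp_pos'],s['tool_rot'],s['t'])
E
```

```text
[ 0.54992194 -0.0173434   0.28268754] [ 9.92948463e-01  1.18546315e-01 -3.31409095e-04 -1.07826946e-04] 8.3167
```

View pics/p3.png

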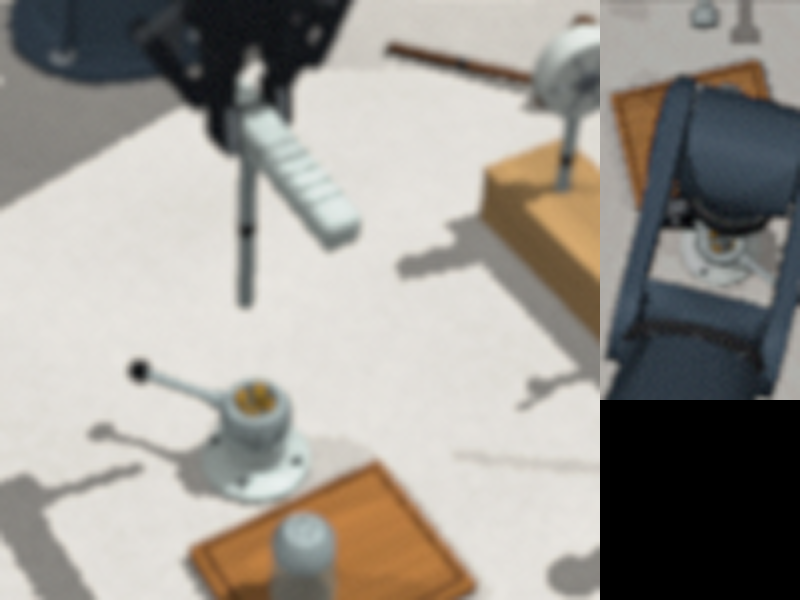

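The scene crop shows the stem from (248,160) to a foot at about (244,306) in the crop, which is full-picture (301,226.5). The collet mouth is at crop (256,395), full (304,249). I'll refine both numerically.

```bash
python3 - <<'E'
from h import *
c=np.load('p3.npz'); a={k:c['scene'+k] for k in('img','mtx','world_to_cam')}; w={k:c['wrist'+k] for k in('img','mtx','world_to_cam')}
c0=np.load('c.npz'); a0=dict(img=c0['a'],mtx=c0['am'],world_to_cam=c0['aw']);b0=dict(img=c0['b'],mtx=c0['bm'],world_to_cam=c0['bw'])
w1=np.load('w1.npz')
f=lambda v:np.round(v,4)
g=cv2.cvtColor(a['img'],cv2.COLOR_RGB2GRAY).astype(float)
pts=[]
for r in range(192,225,2):
  row=g[r,290:314]; bg=np.median(row); wt=np.clip(bg-row-25,0,None); wt[:4]=0; wt[-4:]=0; x=290+(wt*np.arange(24)).sum()/wt.sum(); pts.append((r,round(x,2)))
print(pts)
print(g[218:236,299:304].round())
def brass(s,lo,box):
  x0,y0,x1,y1=box; h=cv2.cvtColor(s['img'][y0:y1,x0:x1],cv2.COLOR_RGB2HSV); m=(h[...,0]>12)&(h[...,0]<35)&(h[...,1]>90)
  ys,xs=np.nonzero(m); 
  if len(xs)==0: return None
  return (xs.mean()+x0,ys.mean()+y0),(xs.min()+x0,xs.max()+x0,ys.min()+y0,ys.max()+y0),len(xs)
for n,s,b in(('a0',a0,(290,238,318,262)),('a',a,(290,238,318,262)),('top',b0,(328,158,352,182)),('w1',w1,(270,330,310,372)),('w',w,(0,0,640,400))):
  r=brass(s,0,b); print(n,r, f(at_z(s,r[0],.066)) if r else '')
E
```

```text
[(192, np.float64(303.46)), (194, np.float64(302.93)), (196, np.float64(302.61)), (198, np.float64(301.34)), (200, np.float64(301.28)), (202, np.float64(301.29)), (204, np.float64(301.28)), (206, np.float64(301.27)), (208, np.float64(301.2)), (210, np.float64(301.16)), (212, np.float64(301.18)), (214, np.float64(301.18)), (216, np.float64(301.17)), (218, np.float64(301.04)), (220, np.float64(300.9)), (222, np.float64(300.92)), (224, np.float64(300.93))]
[[161. 114.  94. 111. 155.]
 [154. 111.  93. 114. 162.]
 [152. 109.  94. 116. 164.]
 [151. 108.  94. 115. 164.]
 [152. 108.  94. 115. 164.]
 [154. 109.  94. 114. 163.]
 [155. 111.  94. 117. 165.]
 [161. 116. 101. 126. 176.]
 [182. 146. 134. 154. 195.]
 [212. 192. 184. 195. 216.]
 [225. 222. 220. 221. 224.]
 [228. 227. 227. 226. 226.]
 [227. 227. 226. 226. 226.]
 [227. 226. 227. 226. 225.]
 [226. 226. 226. 227. 225.]
 [226. 226. 227. 226. 226.]
 [226. 228. 228. 227. 227.]
 [227. 227. 228. 228. 227.]]
a0 ((np.float64(303.2608695652174), np.float64(249.45652173913044)), (np.int64(299), np.int64(307), np.int64(246), np.int64(252)), 46) [ 0.554  -0.0155  0.066 ]
a ((np.float64(303.2), np.float64(249.4)), (np.int64(299), np.int64(307), np.int64(246), np.int64(252)), 45) [ 0.5537 -0.0156  0.066 ]
top ((np.float64(333.7037037037037), np.float64(160.88888888888889)), (np.int64(328), np.int64(342), np.int64(158), np.int64(172)), 27) [0.5815 0.0066 0.066 ]
w1 ((np.float64(288.81168831168833), np.float64(352.2857142857143)), (np.int64(277), np.int64(309), np.int64(344), np.int64(371)), 154) [ 0.5562 -0.0179  0.066 ]
w ((np.float64(133.88175842235003), np.float64(149.54465899753492)), (np.int64(0), np.int64(576), np.int64(0), np.int64(399)), 24340) [0.5238 0.1952 0.066 ]
```

```bash
python3 - <<'E'
from h import *
from scipy.optimize import least_squares
from scipy.spatial.transform import Rotation as R
c=np.load('p3.npz'); a={k:c['scene'+k] for k in('img','mtx','world_to_cam')}; w={k:c['wrist'+k] for k in('img','mtx','world_to_cam')}
f=lambda v:np.round(v,4)
M=at_z(a,(303.2,249.3),.067); F=at_z(a,(300.9,226.),.139)
print('mouth',f(M),'foot(obs,z=.139)',f(F))
s=manip.sense();T=s['tcp_pos']; print('tcp',f(T))
# y lean: px of a vertical line through F
print('vert line col at heights', [(round(z,3),f(proj(a,[F[0],F[1],z])[0])) for z in(.139,.2,.25,.285)])
Rt=R.from_quat(s['tool_rot']).as_matrix(); h=np.degrees(np.arctan2(Rt[1,0],Rt[0,0])); print('heading',h)
for lean in(-4,0,4):
  # pitch lean: rotate about grip, x axis nose down positive
  x=np.array([np.cos(np.radians(h)),np.sin(np.radians(h)),0]);y=np.array([-x[1],x[0],0]);z=np.array([0,0,1.])
  r=R.from_rotvec(y*np.radians(lean)); G=T+[0,0,.019]
  P=lambda l:G+r.apply(l[0]*x+l[1]*y+l[2]*z)
  print(lean,'foot',f(proj(a,P((0,0,-.161)))),'far top L/R',f(proj(a,P((.105,.012,.011)))),f(proj(a,P((.105,-.012,.011)))),'far bot R',f(proj(a,P((.105,-.012,-.011)))),'stem top',f(proj(a,P((0,0,-.011)))))
  print('   wrist far top',f(proj(w,P((.105,.012,.011)))),f(proj(w,P((.105,-.012,.011)))),f(proj(w,P((-.025,0,.011)))))
g=cv2.cvtColor(w['img'],cv2.COLOR_RGB2GRAY)
# far end in wrist image along centre column
print(g[0:60:2,318],g[60,280:360:2])
E
```

```text
mouth [ 0.5543 -0.0157  0.067 ] foot(obs,z=.139) [ 0.5374 -0.0165  0.139 ]
tcp [ 0.5499 -0.0173  0.2827]
vert line col at heights [(0.139, array([300.9, 226. ])), (0.2, array([300.5595, 208.5883])), (0.25, array([300.2581, 193.1819])), (0.285, array([300.034, 181.724]))]
heading 13.61643355528489
-4 foot [[303.9886 231.6082]] far top L/R [[329.9631 197.6185]] [[320.0723 201.4032]] far bot R [[320.2498 209.6743]] stem top [[301.2136 183.3007]]
   wrist far top [[275.2431  14.0012]] [[356.4128  13.9966]] [[316.6785 344.1629]]
0 foot [[301.8493 228.9544]] far top L/R [[330.0971 200.5295]] [[320.2593 204.3286]] far bot R [[320.0577 212.0936]] stem top [[301.0527 183.1273]]
   wrist far top [[278.1631  16.3581]] [[353.8533  16.3541]] [[316.6541 345.8687]]
4 foot [[299.7378 226.1256]] far top L/R [[330.0998 203.2888]] [[320.3175 207.0985]] far bot R [[319.7446 214.3196]] stem top [[300.8916 182.9359]]
   wrist far top [[280.7892  20.1663]] [[351.5507  20.163 ]] [[316.6292 347.3086]]
[142 144 146 143 144 147 143 139 133  99  78  78  58  76 100 125 134 143
 146 151 149 148 150 150 149 149 150 150 151 148] [ 92  94  98 106 128 142 148 151 151 152 154 151 151 150 152 150 149 148
 150 150 149 151 150 148 148 149 149 148 145 140 131 122 115 101 100 120
 126 124 120 120]
```

```bash
python3 - <<'E'
from h import *
c=np.load('p3.npz'); A=c['wristimg'][:,:,::-1]; B=c['sceneimg'][160:235,285:345,::-1]
B=cv2.resize(B,(300,375),interpolation=2); B=cv2.copyMakeBorder(B,0,0,0,0,0)
A=cv2.resize(A,(500,312)); A=cv2.copyMakeBorder(A,0,63,0,0,0)
cv2.imwrite('pics/p4.png',np.hstack([A,B]))
E
```

```text
(no output)
```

View pics/p4.png

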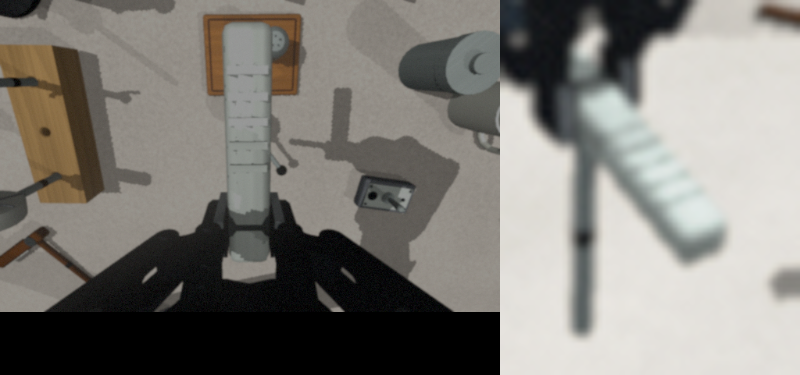

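The wrist view shows the head pointing over the board, the lever ball at about (281,170) in the crop, and the dimmer with its toggle in view. The scene crop shows the head pitched nose-down: its far end sits lower than predicted. I'll fit the pitch.

```bash
cat > fit.py <<'E'
from h import *
from scipy.optimize import least_squares
from scipy.spatial.transform import Rotation as R
def pose(T,h,p):
  u,q,v,pit,rol=p
  x=np.array([np.cos(h),np.sin(h),0]);y=np.array([-x[1],x[0],0]);z=np.array([0,0,1.])
  r=R.from_rotvec(y*pit)*R.from_rotvec(x*rol); G=T+[0,0,.019]+u*x+q*y+v*z
  return lambda l:G+r.apply(l[0]*x+l[1]*y+l[2]*z)
E
python3 - <<'E'
from fit import *
c=np.load('p3.npz'); a={k:c['scene'+k] for k in('img','mtx','world_to_cam')}; w={k:c['wrist'+k] for k in('img','mtx','world_to_cam')}
T=np.array([.5499,-.0173,.2827]);h=np.radians(13.6)
def res(p,full=False):
  P=pose(T,h,p[:5])
  sf=proj(a,P((.002,-.001,-.161)))[0]-[300.9,226.2]
  l=P((0,0,-.08)); st=proj(a,l)[0]
  s200=st[0]-np.interp(st[1],[200,224],[301.28,300.93])
  fL=proj(a,P((.105,.012,.011)))[0]-[329.9,206]; fR=proj(a,P((.105,-.012,.011)))[0]-[321.6,209.6]
  wf=proj(w,P((.105,0,.011)))[0]-[315,27]; wn=proj(w,P((-.025,0,.011)))[0]-[318,333]
  r=np.r_[sf/.5,s200/.3,fL/1.5,fR/1.5,wf/3,wn/3, p[0]/.004,p[1]/.002,p[2]/.003]
  if full: print(dict(sf=sf,s200=s200,fL=fL,fR=fR,wf=wf,wn=wn)); print('foot',P((0,0,-.161)))
  return r
s=least_squares(res,np.zeros(5)); res(s.x,True); print(s.x[:3],np.degrees(s.x[3:]),s.cost)
E
```

```text
{'sf': array([0.10996988, 0.07342646]), 's200': np.float64(-0.057347266104443406), 'fL': array([0.26632451, 0.47804674]), 'fR': array([-1.17215349,  0.95606453]), 'wf': array([ 0.72380876, -2.19410495]), 'wn': array([-1.88980962,  4.45288178])}
foot [ 0.53298233 -0.01513105  0.13581805]
[ 0.00041488  0.00058625 -0.00580857] [5.83136299 1.95766815] 4.1475150932942615
```

>>> servo_tool(commands=[0,0,0,0,0.008,0,-1,0,0,0,0,0.0081,0,-1,0.0097,0.0024,0,0,0,0,-1,0,0,0,0,0,0,-1,0,0,0,0,0,0,-1,0,0,0,0,0,0,-1])

```text
t: 8.82
tcp_pos: [0.5558, -0.0175, 0.2836]
tool_rot: [0.992, 0.118, 0.05, -0.006]
force: [0.1, -0.5, -2.4]
finger_gap: 0.269
gripper_force: 69.2
```

```bash
cat > stem.py <<'E'
from fit import *
def stem(a):
  g=cv2.cvtColor(a['img'],cv2.COLOR_RGB2GRAY).astype(float); out=[]
  for r in range(200,250):
    row=g[r,290:316]; bg=np.median(row); wt=np.clip(bg-row-25,0,None); wt[:3]=0; wt[-3:]=0
    if wt.sum()<150: break
    out.append((r,290+(wt*np.arange(26)).sum()/wt.sum()))
  return np.array(out),g
E
python3 - <<'E'
from stem import *
a=manip.snapshot('scene'); s=manip.sense(); print(s['tcp_pos'],s['tool_rot'],s['t'])
o,g=stem(a); print(o[::3].round(2).tolist(),o[-1]); c=int(round(o[-4,1])); print(g[220:242,c].astype(int))
np.savez('p5.npz',img=a['img'],mtx=a['mtx'],world_to_cam=a['world_to_cam'])
E
```

```text
[ 0.55563288 -0.0174252   0.28355032] [ 0.99170449  0.11821968  0.05011523 -0.00589779] 8.8667
[[200.0, 303.24], [203.0, 302.94], [206.0, 302.97], [209.0, 303.18], [212.0, 303.36], [215.0, 303.52], [218.0, 303.56], [221.0, 303.75], [224.0, 303.91], [227.0, 303.99], [230.0, 304.14]] [231.         304.25714286]
[100 101  99  99 100 100  99  98  99 100 108 140 186 220 226 226 225 224
 224 223 224 225]
```

```bash
python3 - <<'E'
from stem import *
a=np.load('p5.npz')
for z in(.134,.137,.140): print(z,at_z(a,(304.2,230.9),z))
F=at_z(a,(304.2,230.9),.137)
top=[at_z(a,(302.97,206),.0)]
o,d=ray(a,(302.97,206)); k=(F[0]-o[0])/d[0]; print('stem pt at same x',o+k*d, 'lean deg',np.degrees(np.arctan2((o+k*d)[1]-F[1],(o+k*d)[2]-F[2])))
print('mouth',at_z(a,(303.2,249.3),.067))
E
```

```text
0.134 [ 0.55197206 -0.01174578  0.134     ]
0.137 [ 0.55477624 -0.01249798  0.137     ]
0.14 [ 0.55758042 -0.01325019  0.14      ]
stem pt at same x [ 0.55477624 -0.0148317   0.22339611] lean deg -1.5472902338364496
mouth [ 0.55426067 -0.01571861  0.067     ]
```

>>> servo_tool(commands=[0,0,0,-0.0043,0,0,-1,-0.003,-0.0008,0.03,0,0,0,-1,-0.003,-0.0008,0.03,0,0,0,-1,-0.003,-0.0008,0.03,0,0,0,-1,-0.003,-0.0008,0.025,0,0,0,-1,0,0,0,0,0,0,-1,0,0,0,0,0,0,-1,0,0,0,0,0,0,-1])

```text
t: 9.53
tcp_pos: [0.5557, -0.0175, 0.2263]
tool_rot: [0.992, 0.117, 0.052, 0.008]
force: [-0.3, -0.0, -2.3]
finger_gap: 0.271
gripper_force: 69.1
```

```bash
python3 - <<'E'
from stem import *
a=manip.snapshot('scene'); s=manip.sense(); print(s['tcp_pos'],s['tool_rot'],s['t'],s['force'])
g=cv2.cvtColor(a['img'],cv2.COLOR_RGB2GRAY).astype(float); out=[]
for r in range(222,250,3):
    row=g[r,290:316]; bg=np.median(row); wt=np.clip(bg-row-25,0,None); wt[:3]=0; wt[-3:]=0
    out.append((r,round(290+(wt*np.arange(26)).sum()/wt.sum(),2)))
print(out)
for r in range(240,262): print(r,g[r,292:318].astype(int))
np.savez('p6.npz',img=a['img'],mtx=a['mtx'],world_to_cam=a['world_to_cam'])
cv2.imwrite('pics/p6.png',cv2.resize(a['img'][190:280,260:350,::-1],(540,540),interpolation=2))
E
```

```text
[ 0.55588368 -0.01758494  0.22664316] [0.99164707 0.11743953 0.05275645 0.00779734] 9.5833 [-0.80305204 -0.48920623 -1.98952176]
[(222, np.float64(302.64)), (225, np.float64(302.76)), (228, np.float64(302.86)), (231, np.float64(302.9)), (234, np.float64(302.91)), (237, np.float64(302.9)), (240, np.float64(302.96)), (243, np.float64(303.02)), (246, np.float64(303.42)), (249, np.float64(304.08))]
240 [226 226 226 226 226 225 225 222 202 158 114 100 119 162 203 223 226 227
 227 226 225 225 225 224 223 224]
241 [227 226 226 226 226 226 225 224 205 165 119 100 119 164 206 223 227 227
 226 226 225 225 226 224 225 225]
242 [227 226 225 226 226 226 227 224 209 166 121  99 119 164 205 223 226 227
 227 226 225 226 226 226 225 225]
243 [228 226 225 225 226 226 226 223 205 165 119 100 118 162 203 223 226 227
 226 226 226 226 226 227 226 225]
244 [226 227 225 224 226 224 223 218 194 156 116  99 116 154 190 212 222 224
 226 225 226 226 227 226 226 225]
245 [227 226 225 225 224 219 212 200 177 142 110 100 111 137 164 185 204 218
 223 224 225 226 226 225 225 224]
246 [221 221 220 220 218 205 191 177
[... 1039 characters left out ...]

 129 131 158 198 222 227 228 227]
256 [212 195 170 133 109 106 112 117 124 131 136 139 140 139 139 134 128 123
 119 129 162 199 221 226 228 228]
257 [202 182 158 130 110 106 109 111 112 113 118 119 119 121 122 121 117 112
 111 132 168 202 217 223 225 227]
258 [180 152 131 120 111 106 106 105 106 105 108 109 109 112 117 118 110 104
 111 143 180 203 212 218 221 223]
259 [146 112 104 111 112 109 105 101 100 100 103 100  99 105 108 110 103 103
 120 156 191 207 211 212 212 214]
260 [123  98 100 113 116 115 108 105  99  94  93  92  93  98 102 104 104 114
 136 169 199 211 214 213 209 207]
261 [122 113 117 123 119 116 112 111 106 100  95  87  89  95 101 104 114 130
 147 176 202 213 215 216 213 208]
```

View pics/p6.png

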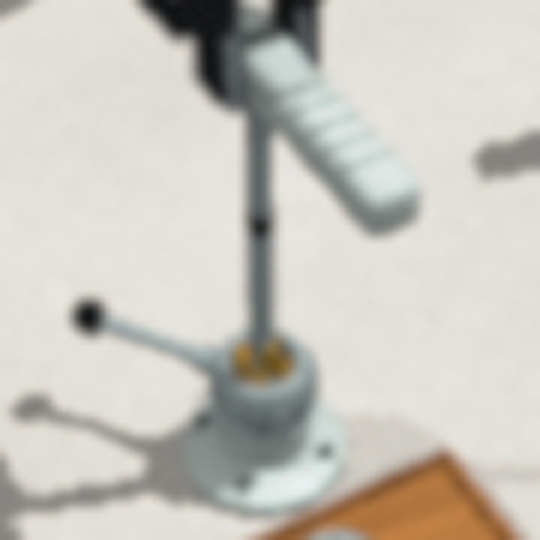

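>>> servo_tool(commands=[-0.001,-0.0003,0.01,0,0,0,-1,-0.001,-0.0003,0.01,0,0,0,-1,-0.001,-0.0003,0.01,0,0,0,-1,-0.001,-0.0003,0.01,0,0,0,-1,0,0,0,0,0,0,-1,0,0,0,0,0,0,-1])

```text
t: 10.08
tcp_pos: [0.5534, -0.0166, 0.2046]
tool_rot: [0.992, 0.117, 0.05, 0.006]
force: [-0.5, 1.9, -2.5]
finger_gap: 0.269
gripper_force: 69.5
```

>>> servo_tool(commands=[-0.001,-0.0003,0.01,0,0,0,-1,-0.001,-0.0003,0.01,0,0,0,-1,-0.001,-0.0003,0.01,0,0,0,-1,0,0,0,0,0,0,-1,0,0,0,0,0,0,-1])

```text
t: 10.5
tcp_pos: [0.5532, -0.0167, 0.1889]
tool_rot: [0.992, 0.117, 0.05, 0.006]
force: [-3.8, 2.7, -4.4]
finger_gap: 0.269
gripper_force: 69.4
```

```bash
python3 - <<'E'
from stem import *
a=manip.snapshot('scene'); s=manip.sense(); print(s['tcp_pos'],s['tool_rot'],s['t'],s['force'],s['ft_torque'])
g=cv2.cvtColor(a['img'],cv2.COLOR_RGB2GRAY).astype(float); out=[]
for r in range(228,250,2):
    row=g[r,290:316]; bg=np.median(row); wt=np.clip(bg-row-25,0,None); wt[:3]=0; wt[-3:]=0
    out.append((r,round(290+(wt*np.arange(26)).sum()/wt.sum(),2)))
print(out)
E
```

```text
[ 0.55328389 -0.01675358  0.18902781] [0.99183267 0.11731    0.04964401 0.0064644 ] 10.55 [-3.72027745  2.86824164 -5.1293814 ] [0.91630615 1.28264233 0.0130507 ]
[(228, np.float64(305.02)), (230, np.float64(303.27)), (232, np.float64(302.92)), (234, np.float64(303.07)), (236, np.float64(303.04)), (238, np.float64(303.02)), (240, np.float64(303.01)), (242, np.float64(303.01)), (244, np.float64(303.09)), (246, np.float64(303.5)), (248, np.float64(303.74))]
```

>>> servo_tool(commands=[-0.0034,-0.0029,0,0,0,0,-1,-0.001,-0.0003,0.01,0,0,0,-1,-0.001,-0.0003,0.01,0,0,0,-1,0,0,0,0,0,0,-1,0,0,0,0,0,0,-1])

```text
t: 10.97
tcp_pos: [0.5525, -0.0163, 0.1798]
tool_rot: [0.992, 0.117, 0.051, 0.007]
force: [-2.3, 2.0, -4.3]
finger_gap: 0.269
gripper_force: 69.3
```

>>> servo_tool(commands=[-0.003,-0.0025,0,0,0,0,-1,-0.001,-0.0003,0.01,0,0,0,-1,-0.001,-0.0003,0.01,0,0,0,-1,-0.001,-0.0003,0.01,0,0,0,-1,0,0,0,0,0,0,-1,0,0,0,0,0,0,-1])

```text
t: 11.47
tcp_pos: [0.5517, -0.0156, 0.1645]
tool_rot: [0.992, 0.117, 0.052, 0.008]
force: [-2.5, 0.2, -3.7]
finger_gap: 0.269
gripper_force: 69.4
```

>>> servo_tool(commands=[-0.003,-0.0007,0,0,0,0,-1,-0.0006,-0.0002,0.006,0,0,0,-1,-0.0006,-0.0002,0.006,0,0,0,-1,-0.0004,-0.0001,0.004,0,0,0,-1,0,0,0,0,0,0,-1,0,0,0,0,0,0,-1])

```text
t: 11.97
tcp_pos: [0.5505, -0.0156, 0.1568]
tool_rot: [0.992, 0.117, 0.053, 0.008]
force: [-0.6, 0.0, -3.6]
finger_gap: 0.266
gripper_force: 69.5
```

Still no floor contact, so I continue in small steps.

>>> servo_tool(commands=[-0.0003,-0.0001,0.003,0,0,0,-1,-0.0003,-0.0001,0.003,0,0,0,-1,0,0,0,0,0,0,-1,0,0,0,0,0,0,-1])

```text
t: 12.3
tcp_pos: [0.5507, -0.0155, 0.1546]
tool_rot: [0.992, 0.117, 0.053, 0.008]
force: [-1.1, 0.2, 4.4]
finger_gap: 0.266
gripper_force: 70.3
```

>>> servo_tool(commands=[-0.0003,-0.0001,0.003,0,0,0,-1,-0.0003,-0.0001,0.003,0,0,0,-1,0,0,0,0,0,0,-1,0,0,0,0,0,0,-1])

```text
t: 12.63
tcp_pos: [0.5517, -0.0155, 0.1543]
tool_rot: [0.992, 0.117, 0.055, 0.008]
force: [-4.9, 1.8, 21.3]
finger_gap: 0.268
gripper_force: 72.9
```

>>> servo_tool(commands=[0,0,-0.003,0,0,0,-1,0,0,0,0,0,0,0.1,0,0,0,0,0,0,0.1,0,0,0,0,0,0,0.1,0,0,0,0,0,0,0.1,0.003,0.0008,-0.03,0,0,0,0.1,0.006,0.0016,-0.06,0,0,0,0.1,0.006,0.0016,-0.06,0,0,0,0.1,0.006,0.0016,-0.06,0,0,0,0.1,0,0,0,0,0,0,0.1])

```text
t: 13.47
tcp_pos: [0.5534, -0.0161, 0.2636]
tool_rot: [0.991, 0.117, 0.058, 0.01]
force: [0.1, 0.4, 0.5]
finger_gap: 0.551
gripper_force: 0.0
```

```bash
python3 - <<'E'
from stem import *
a=manip.snapshot('scene');w=manip.snapshot('wrist'); s=manip.sense(); print(s['tcp_pos'],s['q'].round(3),s['t'])
A=cv2.resize(a['img'][170:270,160:340,::-1],(800,444),interpolation=2)
x,y=160,170
cv2.imwrite('pics/p7.png',A)
print([ (n,[(np.round(r['box']).tolist(),round(r['conf'],2)) for r in manip.look_for(w,n)[:2]]) for n in('big_dot','dimmer','nut_ball')])
np.savez('p7.npz',img=w['img'],mtx=w['mtx'],world_to_cam=w['world_to_cam'],a=a['img'])
E
```

```text
[ 0.55019584 -0.01549088  0.25884598] [-0.244  0.352  1.666  0.027  1.018  1.079] 13.5667
[('big_dot', [([455.0, 254.0, 79.0, 51.0], 0.74)]), ('dimmer', [([458.0, 250.0, 80.0, 49.0], 0.87)]), ('nut_ball', [([294.0, 181.0, 70.0, 72.0], 0.78)])]
```

```bash
python3 - <<'E'
from h import *
c=np.load('p7.npz')
A=cv2.resize(c['a'][165:285,230:350,::-1],(400,400),interpolation=2); B=cv2.resize(c['img'][150:310,440:600,::-1],(400,400),interpolation=2)
C=cv2.resize(c['img'][:,:,::-1],(320,200)); D=cv2.resize(c['img'][150:270,260:380,::-1],(200,200)); E=cv2.resize(c['a'][240:300,170:230,::-1],(200,200))
row2=np.hstack([C,D,E,np.zeros((200,80,3),np.uint8)])
cv2.imwrite('pics/p8.png',np.vstack([np.hstack([A,B]),row2]))
E
```

```text
(no output)
```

View pics/p8.png

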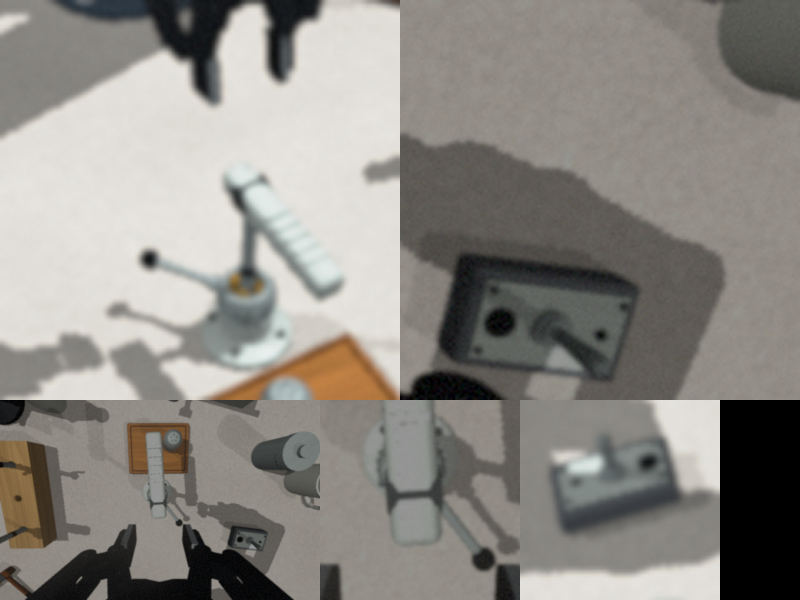

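The large dot is at wrist px (480,278), the small dot at (520,284) and the toggle between them, so large means the +y side. The lamp stands home with its head over the board. Next is working out the lever push.

```bash
python3 - <<'E'
from h import *
from scipy.spatial.transform import Rotation as R
s=manip.sense(); Rt=R.from_quat(s['tool_rot']); print(s['tcp_pos'],s['q'].round(3))
M=Rt.as_matrix()
def down(h): 
  h=np.radians(h); x=np.array([np.cos(h),np.sin(h),0]);z=np.array([0,0,-1.]); return np.c_[x,np.cross(z,x),z]
h0=np.degrees(np.arctan2(M[1,0],M[0,0])); L=down(h0)
print('h0',h0,'level rotvec share',(R.from_matrix(M.T@L).as_rotvec()/(2*np.pi)).round(4))
d=np.array([.531,-.095,s['tcp_pos'][2]])-s['tcp_pos']; print('shift in levelled tool (share)',(L.T@d/.5).round(4),'turn',-(166-h0)/360)
c=np.load('p7.npz')
P=lambda u,z:at_z(c,u,z).round(4)
print('big',P((480,278.4),.028),'small',P((520,284),.028),'ball',P((260+483*.6-320*.6,150+(558-400)*.6),.054))
print('dimmer corners',P((440+(488-400)/2.5,150+278/2.5),.026),P((440+(637-400)/2.5,150+286/2.5),.026),P((440+(612-400)/2.5,150+378/2.5),.026))
E
```

```text
[ 0.54833138 -0.01506395  0.256159  ] [-0.244  0.355  1.669  0.027  1.019  1.079]
h0 13.562558313657462 level rotvec share [ 0.004  -0.0156 -0.0002]
shift in levelled tool (share) [-0.0712  0.1473  0.    ] turn -0.4234373380176182
big [ 0.4822 -0.2665  0.028 ] small [ 0.4864 -0.3238  0.028 ] ball [ 0.5001 -0.085   0.054 ]
dimmer corners [ 0.5038 -0.253   0.026 ] [ 0.5175 -0.335   0.026 ] [ 0.4627 -0.3417  0.026 ]
```

>>> servo_tool(commands=[0,0,0,0.004,-0.0156,0,-1,-0.018,0.037,0,0,0,0,-1,-0.018,0.037,0,0,0,0,-1,-0.018,0.037,0,0,0,0,-1,-0.018,0.037,0,0,0,0,-1,0,0,0,0,0,-0.0192,-1,0,0,0,0,0,-0.0192,-1,0,0,0,0,0,-0.0192,-1,0,0,0,0,0,-0.0192,-1,0,0,0,0,0,-0.0192,-1,0,0,0,0,0,-0.0192,-1,0,0,0,0,0,-0.0192,-1])

```text
t: 14.72
tcp_pos: [0.5308, -0.0954, 0.2559]
tool_rot: [0.856, 0.517, 0.0, -0.0]
force: [-0.5, 0.4, 0.1]
finger_gap: -0.001
gripper_force: 0.0
```

>>> servo_tool(commands=[0,0,0,0,0,-0.0192,-1,0,0,0,0,0,-0.0192,-1,0,0,0,0,0,-0.0192,-1,0,0,0,0,0,-0.0192,-1,0,0,0,0,0,-0.0192,-1,0,0,0,0,0,-0.0192,-1,0,0,0,0,0,-0.0192,-1,0,0,0,0,0,-0.0192,-1,0,0,0,0,0,-0.0192,-1,0,0,0,0,0,-0.0192,-1,0,0,0,0,0,-0.0192,-1,0,0,0,0,0,-0.0192,-1])

```text
t: 15.72
tcp_pos: [0.5308, -0.0953, 0.2559]
tool_rot: [0.299, 0.954, 0.0, -0.0]
force: [-0.1, 0.2, 0.6]
finger_gap: 0.001
gripper_force: 0.0
```

>>> servo_tool(commands=[0,0,0,0,0,-0.0192,-1,0,0,0,0,0,-0.0192,-1,0,0,0,0,0,-0.0192,-1,0,0,0,0,0,0,-1,0,0,0,0,0,0,-1,0,0,0,0,0,0,-1])

```text
t: 16.22
tcp_pos: [0.5312, -0.0955, 0.2569]
tool_rot: [0.127, 0.992, -0.0, 0.001]
force: [0.2, 0.3, -0.3]
finger_gap: -0.001
gripper_force: 0.0
```

```bash
python3 - <<'E'
from h import *
w=manip.snapshot('wrist');a=manip.snapshot('scene');t=manip.snapshot('top')
s=manip.sense(); print(s['tcp_pos'],s['tool_rot'],s['q'].round(2),s['finger_gap'])
# black ball blobs
def blob(im,box):
  x0,y0,x1,y1=box; g=cv2.cvtColor(im[y0:y1,x0:x1],cv2.COLOR_RGB2GRAY); m=(g<60).astype(np.uint8)
  n,l,st,ce=cv2.connectedComponentsWithStats(m); return [(ce[i]+[x0,y0],st[i,4]) for i in range(1,n) if 5<st[i,4]<900]
print('expected ball in w',proj(w,[.496,-.084,.054]))
e=proj(w,[.496,-.084,.054])[0].astype(int)
for p,n in blob(w['img'],(max(e[0]-60,0),max(e[1]-60,0),min(e[0]+60,640),min(e[1]+60,400))): print('w',p,n,at_z(w,p,.054))
for p,n in blob(a['img'],(262,228,290,252)): print('a',p,n,at_z(a,p,.054))
for p,n in blob(t['img'],(345,170,372,198)): print('t',p,n,at_z(t,p,.054))
E
```

```text
[ 0.53156749 -0.09558652  0.25748349] [ 1.26284531e-01  9.91992843e-01 -2.02155911e-04  1.54122038e-03] [-0.39  0.38  1.62  0.    1.14 -1.7 ] 0.006431334934569653
expected ball in w [[320.774644   139.36229628]]
w [320.26490066 142.66887417] 151 [ 0.49935513 -0.08544604  0.054     ]
a [274.28571429 242.        ] 7 [ 0.49520838 -0.0824819   0.054     ]
t [366.14516129 172.17741935] 62 [ 0.5414254  -0.11424398  0.054     ]
t [353.1119403 193.7761194] 134 [ 0.46080123 -0.06590236  0.054     ]
t [360.82608696 187.2173913 ] 23 [ 0.4852947  -0.09447381  0.054     ]
```

>>> servo_tool(commands=[0,0,0.06,0,0,0,-1,0,0,0.06,0,0,0,-1,0,0,0.06,0,0,0,-1,0,0,0.06,0,0,0,-1,0,0,0.06,0,0,0,-1,0,0,0.06,0,0,0,-1,0,0,0.04,0,0,0,-1,0,0,0.04,0,0,0,-1,0,0,0,0,0,0,-1,0,0,0,0,0,0,-1])

```text
t: 17.2
tcp_pos: [0.5319, -0.0957, 0.0371]
tool_rot: [0.126, 0.992, 0.0, 0.001]
force: [-0.7, 0.2, -0.2]
finger_gap: -0.002
gripper_force: 0.0
```

>>> servo_tool(commands=[0.0075,0.0002,0,0,0,0.0072,-1,0.0075,0.0002,0,0,0,0.0072,-1,0.0075,0.0002,0,0,0,0.0072,-1,0.0075,0.0002,0,0,0,0.0072,-1,0.0075,0.0002,0,0,0,0.0072,-1,0.0075,0.0002,0,0,0,0.0072,-1,0.0075,0.0002,0,0,0,0.0072,-1,0.0075,0.0002,0,0,0,0.0072,-1,0.0075,0.0002,0,0,0,0.0072,-1,0.0075,0.0002,0,0,0,0.0072,-1])

```text
t: 18.03
tcp_pos: [0.5021, -0.0802, 0.0398]
tool_rot: [0.346, 0.938, -0.0, 0.005]
force: [0.8, -3.1, -0.5]
finger_gap: -0.002
gripper_force: 1.2
```

>>> servo_tool(commands=[0.0075,0.0002,0,0,0,0.0072,-1,0.0075,0.0002,0,0,0,0.0072,-1,0.0075,0.0002,0,0,0,0.0072,-1,0.0075,0.0002,0,0,0,0.0072,-1,0.0075,0.0002,0,0,0,0.0072,-1,0.0075,0.0002,0,0,0,0.0072,-1,0.0075,0.0002,0,0,0,0.0072,-1,0.0075,0.0002,0,0,0,0.0072,-1,0.0075,0.0002,0,0,0,0.0072,-1,0.0075,0.0002,0,0,0,0.0072,-1,0.0075,0.0002,0,0,0,0.0072,-1,0.0075,0.0002,0,0,0,0.0072,-1])

```text
t: 19.03
tcp_pos: [0.4766, -0.0427, 0.0396]
tool_rot: [0.585, 0.811, 0.001, 0.004]
force: [0.7, -2.4, 1.4]
finger_gap: 0.001
gripper_force: 1.3
```

>>> servo_tool(commands=[0.0075,-0.0002,0,0,0,0.0072,-1,0.0075,-0.0002,0,0,0,0.0072,-1,0.0075,-0.0002,0,0,0,0.0072,-1,0.0075,0,0,0,0,0.0072,-1,0.0075,0,0,0,0,0.0072,-1,0.0075,0,0,0,0,0.0072,-1,0.0075,0,0,0,0,0.0072,-1,0.0075,0,0,0,0,0.0072,-1,0.0075,0,0,0,0,0.0072,-1,0.0075,0,0,0,0,0.0072,-1,0.0075,0,0,0,0,0.0072,-1,0.0075,0,0,0,0,0.0072,-1])

```text
t: 20.03
tcp_pos: [0.4744, 0.0013, 0.0396]
tool_rot: [0.781, 0.625, 0.003, 0.005]
force: [1.2, -3.5, 0.7]
finger_gap: -0.001
gripper_force: 1.9
```

>>> servo_tool(commands=[0.0075,0,0,0,0,0.0072,-1,0.0075,0,0,0,0,0.0072,-1,0.0075,0,0,0,0,0.0072,-1,0.0075,0,0,0,0,0.0072,-1,0.0075,0,0,0,0,0.0072,-1,0.0075,0,0,0,0,0.0072,-1,0.0075,0,0,0,0,0.0072,-1,0.0075,0,0,0,0,0.0072,-1,0,0,0,0,0,0,-1,0,0,0,0,0,0,-1,0,0,0,0,0,0,-1])

```text
t: 20.95
tcp_pos: [0.4828, 0.0303, 0.0387]
tool_rot: [0.88, 0.475, 0.002, 0.002]
force: [0.2, 0.3, 0.3]
finger_gap: -0.001
gripper_force: 0.0
```

```bash
python3 - <<'E'
from h import *
a=manip.snapshot('scene'); s=manip.sense(); print(s['tcp_pos'],s['tool_rot'],s['q'].round(2),s['force'],s['ft_torque'])
im=a['img']; g=cv2.cvtColor(im,cv2.COLOR_RGB2GRAY)
cv2.imwrite('pics/unseen.png',im[:,:,::-1])
for th in range(130,240,10):
  t=np.radians(th); p=proj(a,[.555+.087*np.cos(t),-.0155+.087*np.sin(t),.054])[0]; q=proj(a,[.555+.055*np.cos(t),-.0155+.055*np.sin(t),.054])[0]
  print(th,p.round(1),g[int(round(p[1])),int(round(p[0]))],q.round(1),g[int(round(q[1])),int(round(q[0]))])
E
```

```text
[0.48250662 0.03034654 0.038431  ] [0.88010159 0.47477856 0.0019468  0.0016465 ] [-0.17  0.68  1.93 -0.    0.52  0.41] [0.98837109 0.62305651 0.35990051] [-0.07509542  0.03828169  0.0531855 ]
130 [320.8 233.2] 208 [314.6 240.1] 127
140 [316.1 231.4] 217 [311.6 238.9] 170
150 [311.1 230.1] 208 [308.4 238.1] 225
160 [305.8 229.5] 122 [305.  237.7] 126
170 [300.5 229.6] 201 [301.5 237.8] 108
180 [295.3 230.3] 227 [298.2 238.3] 136
190 [290.3 231.7] 222 [294.9 239.2] 135
200 [285.6 233.7] 226 [291.9 240.5] 137
210 [281.3 236.3] 226 [289.2 242.2] 137
220 [277.7 239.4] 221 [286.9 244.2] 138
230 [274.7 243. ] 135 [285.1 246.5] 136
```

>>> servo_tool(commands=[-0.015,-0.004,0,0,0,0,-1,-0.015,-0.004,0,0,0,0,-1,0,0,-0.04,0,0,0,-1,0,0,-0.07,0,0,0,-1,0,0,-0.07,0,0,0,-1,0,0,-0.07,0,0,0,-1,0,0,-0.07,0,0,0,-1,0,0,-0.07,0,0,0,-1,0,0,-0.07,0,0,0,-1,0,0,0,0,0,0,-1])

```text
t: 21.83
tcp_pos: [0.4727, 0.0192, 0.2735]
tool_rot: [0.88, 0.475, 0.006, 0.005]
force: [0.8, 0.1, -0.2]
finger_gap: -0.002
gripper_force: 0.0
```

```bash
python3 - <<'E'
from h import *
a=manip.snapshot('scene'); w=manip.snapshot('wrist'); s=manip.sense(); print(s['tcp_pos'],s['tool_rot'],s['t'])
def blob(im,box,th=60):
  x0,y0,x1,y1=box; g=cv2.cvtColor(im[y0:y1,x0:x1],cv2.COLOR_RGB2GRAY); m=(g<th).astype(np.uint8)
  n,l,st,ce=cv2.connectedComponentsWithStats(m); return [(ce[i]+[x0,y0],st[i]) for i in range(1,n) if 4<st[i,4]<400]
A=np.array([.5515,-.0155])
for p,n in blob(a['img'],(262,215,345,260),80): P=at_z(a,p,.054); d=P[:2]-A-[.003,0]; print('a',p,n[4],P,np.hypot(*d),np.degrees(np.arctan2(d[1],d[0])))
for p,n in blob(w['img'],(0,0,640,400)): P=at_z(w,p,.054); d=P[:2]-A; print('w',p.round(),n[4],P.round(4),np.hypot(*d).round(4),np.degrees(np.arctan2(d[1],d[0])).round())
for n in('nut_ball','lamp_grip','dimmer','jog_tip','big_dot'): print(n,[(np.round(r['box']).tolist(),round(r['conf'],2)) for r in manip.look_for(w,n)[:2]],[(np.round(r['box']).tolist(),round(r['conf'],2)) for r in manip.look_for(a,n)[:2]])
E
```

```text
[0.46950224 0.01978536 0.26848021] [0.88016424 0.47465871 0.00232837 0.00214707] 21.9333
a [300.11111111 222.77777778] 9 [0.44224017 0.00563922 0.054     ] 0.11423281562215894 169.3357277419674
a [303.63636364 245.72727273] 11 [ 0.53106262 -0.00822779  0.054     ] 0.02453967667946137 162.76179602246458
w [51.  1.] 5 [0.3462 0.3101 0.054 ] 0.3849 122.0
w [62.  3.] 90 [0.3536 0.3027 0.054 ] 0.3747 122.0
w [118.   4.] 148 [0.3996 0.2718 0.054 ] 0.3249 118.0
w [471.  41.] 275 [0.6839 0.0454 0.054 ] 0.1458 25.0
w [422.  44.] 72 [0.6394 0.0716 0.054 ] 0.1237 45.0
w [ 6. 49.] 231 [0.2734 0.3058 0.054 ] 0.4249 131.0
w [394.  74.] 11 [0.6009 0.0622 0.054 ] 0.0921 58.0
w [388.  80.] 6 [0.5927 0.06   0.054 ] 0.086 61.0
w [412. 115.] 157 [0.5965 0.0138 0.054 ] 0.0537 33.0
w [405. 117.] 132 [0.5886 0.0157 0.054 ] 0.0485 40.0
w [467. 101.] 303 [ 0.6551 -0.0074  0.054 ] 0.1039 4.0
w [386. 129.] 5 [0.5642 0.016  0.054 ] 0.034 68.0
w [320. 141.] 139 [0.4952 0.0463 0.054 ] 0.0836 132.0
w [622. 278.] 38 [ 0.7342 -0.33    0.054 ] 0.3637 -60.0
w [570. 284.] 73 [ 0.6715 -0.2988  0.054 ] 0.3076 -67.0
w [557. 329.] 152 [ 0.6315 -0.3606  0.054 ] 0.3542 -77.0
w [632. 328.] 102 [ 0.7209 -0.4198  0.054 ] 0.4384 -67.0
w [579. 352.] 5 [ 0.6443 -0.4196  0.054 ] 0.4146 -77.0
w [630. 396.] 160 [ 0.6829 -0.547   0.054 ] 0.5475 -76.0
nut_ball [([310.0, 135.0, 103.0, 44.0], 0.63)] [([294.0, 244.0, 22.0, 18.0], 0.54), ([289.0, 268.0, 70.0, 58.0], 0.42)]
lamp_grip [([0.0, 36.0, 16.0, 142.0], 0.83), ([388.0, 61.0, 155.0, 151.0], 0.67)] [([296.0, 210.0, 36.0, 42.0], 0.89), ([292.0, 241.0, 25.0, 34.0], 0.45)]
dimmer [([419.0, 292.0, 40.0, 32.0], 0.73)] [([176.0, 251.0, 42.0, 30.0], 0.86)]
jog_tip [([313.0, 126.0, 103.0, 53.0], 0.49)] [([198.0, 250.0, 4.0, 9.0], 0.47), ([298.0, 212.0, 36.0, 43.0], 0.37)]
big_dot [([414.0, 294.0, 50.0, 36.0], 0.69)] [([180.0, 253.0, 37.0, 25.0], 0.97), ([198.0, 249.0, 1.0, 4.0], 0.28)]
```

>>> servo_tool(commands=[0,0,0,0,0,-0.0173,-1,0,0,0,0,0,-0.0173,-1,0,0,0,0,0,-0.0173,-1,0,0,0,0,0,-0.0173,-1,0,0,0,0,0,-0.0173,-1,0,0,0,0,0,-0.0173,-1])

```text
t: 22.93
tcp_pos: [0.4697, 0.0202, 0.2672]
tool_rot: [0.68, 0.734, 0.001, 0.001]
force: [-0.1, 0.2, -0.5]
finger_gap: 0.002
gripper_force: 0.0
```

>>> servo_tool(commands=[-0.0716,-0.0027,0,0,0,0,-1,-0.0716,-0.0027,0,0,0,0,-1,-0.0716,-0.0027,0,0,0,0,-1,-0.0716,-0.0027,0,0,0,0,-1,-0.0716,-0.0027,0,0,0,0,-1,-0.0716,-0.0027,0,0,0,0,-1,-0.0716,-0.0027,0,0,0,0,-1,-0.0716,-0.0027,0,0,0,0,-1,-0.0716,-0.0027,0,0,0,0,-1,-0.0716,-0.0027,0,0,0,0,-1,0,0,0,0,0,0,-1,0,0,0,0,0,0,-1])

```text
t: 23.93
tcp_pos: [0.4813, -0.3398, 0.2671]
tool_rot: [0.683, 0.731, 0.001, 0.001]
force: [-0.2, 1.4, -0.0]
finger_gap: 0.001
gripper_force: 0.0
```

```bash
python3 - <<'E'
from h import *
w=manip.snapshot('wrist'); s=manip.sense(); print(s['tcp_pos'],s['tool_rot'],s['t'],s['q'].round(2))
print('pred',proj(w,[[.476,-.267,.028],[.48,-.295,.026],[.48,-.295,.066],[.481,-.324,.028]]).round())
g=cv2.cvtColor(w['img'],cv2.COLOR_RGB2GRAY); 
x0,y0,x1,y1=220,60,440,300
m=(g[y0:y1,x0:x1]<60).astype(np.uint8); n,l,st,ce=cv2.connectedComponentsWithStats(m)
for i in range(1,n):
  if 6<st[i,4]<6000: p=ce[i]+[x0,y0]; print(p.round(1),st[i],at_z(w,p,.028).round(4))
for n in('dimmer','jog_tip','big_dot'):
  for r in manip.silhouettes(w,n)[:2]:
    ys,xs=np.nonzero(r['pixels']); print(n,np.round(r['box']),round(r['conf'],2),len(xs),(xs.mean(),ys.mean()) if len(xs) else '', cv2.minAreaRect(np.c_[xs,ys].astype(np.float32)) if len(xs)>5 else '')
np.savez('p9.npz',img=w['img'],mtx=w['mtx'],world_to_cam=w['world_to_cam'])
E
```

```text
[ 0.48117006 -0.33793883  0.26708967] [6.82106097e-01 7.31252084e-01 1.10531454e-03 6.63556042e-04] 23.9833 [-0.8   0.44  1.49  0.    1.22 -0.87]
pred [[317. 105.]
 [319. 129.]
 [319. 133.]
 [318. 153.]]
[321.  105.7] [ 95  40  12  12 114] [ 0.4808 -0.2677  0.028 ]
[436.4 211.9] [211 143   9  19  59] [ 0.6416 -0.3906  0.028 ]
[317.8 281.3] [  54  187   87   53 2097] [ 0.4931 -0.5054  0.028 ]
[246.3 297. ] [ 10 234  31   6 139] [ 0.3919 -0.5381  0.028 ]
[390.2 297.1] [157 234  29   6 120] [ 0.5993 -0.5249  0.028 ]
dimmer [298.  90.  52.  79.] 0.97 3810 (np.float64(321.5272965879265), np.float64(127.98687664041995)) ((321.0, 128.5), (79.0, 50.0), 90.0)
jog_tip [317. 128.  10.  13.] 0.56 82 (np.float64(322.3536585365854), np.float64(134.0)) ((322.5000305175781, 134.00003051757812), (9.192387580871582, 9.192388534545898), 45.0)
big_dot [293.  88.  54.  82.] 0.58 3827 (np.float64(321.58949568852887), np.float64(127.8777110007839)) ((321.0, 128.5), (79.0, 50.0), 90.0)
```

>>> servo_tool(commands=[0,0.009,0.06,0,0,0,-1,0,0,0.06,0,0,0,-1,0,0,0.06,0,0,0,-1,0,0,0.06,0,0,0,-1,0,0,0.06,0,0,0,-1,0,0,0.06,0,0,0,-1,0,0,0.04,0,0,0,-1,0,0,0.03,0,0,0,-1,0,0,0,0,0,0,-1,0,0,0,0,0,0,-1])

```text
t: 24.97
tcp_pos: [0.4868, -0.3363, 0.0526]
tool_rot: [0.681, 0.732, 0.001, 0.001]
force: [0.4, -1.0, 1.5]
finger_gap: -0.003
gripper_force: 0.0
```

>>> servo_tool(commands=[0.012,0,0,0,0,0,-1,0.012,0,0,0,0,0,-1,0.012,0,0,0,0,0,-1,0.012,0,0,0,0,0,-1,0.01,0,0,0,0,0,-1,0,0,0,0,0,0,-1,0,0,0,0,0,0,-1])

```text
t: 25.55
tcp_pos: [0.4851, -0.3089, 0.0533]
tool_rot: [0.681, 0.732, 0.001, 0.002]
force: [-0.9, 0.2, 0.4]
finger_gap: 0.001
gripper_force: 0.4
```

>>> servo_tool(commands=[0.008,0,0,0,0,0,-1,0,0,0,0,0,0,-1,0,0,0,0,0,0,-1])

```text
t: 25.8
tcp_pos: [0.4849, -0.3053, 0.053]
tool_rot: [0.682, 0.732, 0.001, 0.002]
force: [0.9, -2.1, 2.1]
finger_gap: -0.001
gripper_force: 0.8
```

>>> servo_tool(commands=[0.008,0,0,0,0,0,-1,0,0,0,0,0,0,-1,0,0,0,0,0,0,-1])

```text
t: 26.05
tcp_pos: [0.4845, -0.3012, 0.0528]
tool_rot: [0.682, 0.732, 0.001, 0.002]
force: [-0.1, -3.1, -0.1]
finger_gap: 0.002
gripper_force: 1.2
```

>>> servo_tool(commands=[0.007,0,0,0,0,0,-1,0,0,0,0,0,0,-1,0,0,0,0,0,0,-1,0,0,0,0,0,0,-1])

```text
t: 26.38
tcp_pos: [0.4846, -0.2994, 0.0529]
tool_rot: [0.681, 0.732, 0.0, 0.004]
force: [0.1, -5.5, -0.1]
finger_gap: -0.001
gripper_force: 2.8
```

```bash
python3 - <<'E'
from h import *
a=manip.snapshot('scene'); s=manip.sense(); print(s['tcp_pos'],s['force'])
g=cv2.cvtColor(a['img'],cv2.COLOR_RGB2GRAY).astype(int); c=cv2.cvtColor(np.load('c.npz')['a'],cv2.COLOR_RGB2GRAY).astype(int)
for t in(0,.25,.4): print(t,proj(a,[[.482,-.296+.044*np.sin(t),.026+.044*np.cos(t)],[.482,-.296+.02*np.sin(t),.026+.02*np.cos(t)]]).round(1).tolist())
for r in range(248,264,1): print(r,g[r,186:216],c[r,192:206])
E
```

```text
[ 0.48460906 -0.29935297  0.052924  ] [-0.90138243 -5.80393427 -1.49235343]
0 [[193.4, 251.1], [195.2, 257.0]]
0.25 [[197.8, 250.5], [197.1, 256.8]]
0.4 [[200.3, 250.6], [198.3, 256.8]]
248 [ 57  63  78  89  90  84  70  48  38  61 120 187 225 231 230 230 231 233
 234 234 233 232 232 232 232 232 231 230 231 231] [215 214 213 213 213 213 216 218 218 218 217 217 217 219]
249 [ 63  52  65  75  75  68  57  39  28  45 103 169 209 216 213 216 223 230
 234 235 233 232 231 230 228 229 227 228 229 231] [212 207 204 204 206 211 215 216 218 217 216 216 218 219]
250 [ 84  48  47  52  53  49  39  30  23  37  89 147 178 179 179 187 205 223
 232 232 230 228 226 222 217 211 205 211 224 231] [206 194 187 187 190 203 211 215 214 214 214 215 217 216]
251 [122  72  45  40  36  31  28  23  24  40  80 123 143 147 151 161 178 206
 223 223 218 212 206 194 185 177 167 180 212 229] [195 174 165 163 169 189 208 213 212 212 208 209 207 203]
252 [170 124  93  72  47  28  22  25  29  44  74 102 116 123 128 135 154 184
 206 207 203 201 194 180 172 162 145 155 195 225] [188 156 144 139 148 177 202 210 207 200 194 19
[... 1345 characters left out ...]
8 140 128 126 132 149 170 198 217 220
 214 183 137 106 108 136 171 197 202 179 143 137] [204 184 149 118 106 114 134 151 163 179 195 203 198 170]
261 [162 156 147 145 153 176 189 173 144 137 141 145 149 157 167 188 212 219
 217 205 182 168 170 186 204 204 192 169 143 133] [177 158 135 126 127 129 136 143 152 168 187 198 198 184]
262 [138 136 137 140 144 152 155 143 128 133 147 150 152 157 169 195 218 223
 222 218 212 210 210 214 214 202 179 163 145 129] [148 137 130 132 133 134 134 139 149 171 194 200 202 198]
263 [116 116 129 136 141 144 148 145 135 134 143 148 153 166 187 213 227 227
 224 220 221 221 220 219 213 201 182 165 145 127] [154 152 138 131 130 132 138 147 165 188 203 210 210 209]
```

>>> servo_tool(commands=[0.002,0,0,0,0,0,-1,0,0,0,0,0,0,-1,0,0,0,0,0,0,-1,0,0,0,0,0,0,-1,0,0,0,0,0,0,-1,0,0,0,0,0,0,-1,0,0,0,0,0,0,-1,0,0,0,0,0,0,-1,0,0,0,0,0,0,-1,0,0,0,0,0,0,-1,0,0,0,0,0,0,-1])

```text
t: 27.35
tcp_pos: [0.4847, -0.2992, 0.053]
tool_rot: [0.681, 0.732, -0.0, 0.004]
force: [-0.5, -8.7, -2.6]
finger_gap: -0.001
gripper_force: 3.5
```

>>> servo_tool(commands=[-0.01,0,0,0,0,0,-1,-0.02,0,0,0,0,0,-1,-0.03,0,0,0,0,0,-1,-0.03,0,0,0,0,0,-1,0,0,-0.04,0,0,0,-1,0,0,-0.07,0,0,0,-1,0,0,-0.07,0,0,0,-1,0,0,-0.07,0,0,0,-1,0,0,-0.05,0,0,0,-1,0,0,0,0,0,0,-1,0,0,0,0,0,0,-1,0,0,0,0,0,0,-1])

```text
t: 28.35
tcp_pos: [0.4859, -0.3411, 0.2022]
tool_rot: [0.682, 0.732, 0.001, 0.001]
force: [0.0, -0.3, -0.2]
finger_gap: 0.001
gripper_force: 0.0
```

```bash
python3 - <<'E'
from h import *
a=manip.snapshot('scene'); s=manip.sense(); print(s['tcp_pos'],s['force'],s['t'])
c=np.load('c.npz')['a']; d=np.abs(a['img'].astype(int)-c).mean(2)
print('toggle diff',d[246:262,188:212].mean().round(1)); g=cv2.cvtColor(a['img'],cv2.COLOR_RGB2GRAY).astype(int); print(g[252,192:206],g[256,192:206])
b=np.load('p7.npz')['a']; print('lamp head diff vs after release',np.abs(a['img'].astype(int)-b)[205:255,292:340].mean().round(1))
for n in('vase','tin','mugtree','mug','shaker','fan_head','towelhook_top'):
  r=manip.look_for(a,n)[:1]; print(n,[(np.round(x['box']).tolist()) for x in r])
for n,bx in dict(vase=(410,228,442,295),tin=(192,300,234,352),mug=(136,300,188,356),shaker=(305,275,326,306),drawer=(262,310,440,360)).items(): print(n,d[bx[1]:bx[3],bx[0]:bx[2]].mean().round(1))
E
```

```text
[ 0.48563511 -0.34070212  0.20143145] [ 0.69309539  0.25915019 -0.6205343 ] 28.4
toggle diff 12.8
[203 168 154 151 159 191 218 224 221 218 211 208 206 200] [193 176 140 105 105 142 188 219 227 229 229 230 227 217]
lamp head diff vs after release 11.9
vase [[411.0, 229.0, 31.0, 64.0]]
tin [[193.0, 300.0, 38.0, 54.0]]
mugtree [[441.0, 180.0, 65.0, 105.0]]
mug [[140.0, 302.0, 46.0, 48.0]]
shaker [[308.0, 277.0, 23.0, 31.0]]
fan_head []
towelhook_top [[411.0, 188.0, 9.0, 38.0]]
vase 9.3
tin 11.4
mug 11.4
shaker 7.6
drawer 11.6
```

The toggle is back at its start position (column 195). Pressed, it hit its stop: force rose without further motion. The picture is also uniformly brighter. The lamp stands in place and nothing touches it. Handing in.

```bash
python3 -c "
from station import manip
print(manip.sign_off())"
```

```text
the job is handed in; nothing more can be done
None
```

I handed the job in at about 28 s of the 72 s; the hand-in returned no verdict. By my own readings, the lamp's shank is home in the collet with its head over the board, the nut is at about 2.0 rad (grip force not measured), and the toggle was held at the large-dot stop for about a second and sprang back.

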